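# Bolt the sample chest shut

## Robot

A 6-joint arm with a two-finger parallel gripper is mounted at the origin on the work surface. World frame = base frame: x ahead of the robot, y to its left, z up, the work surface at z = 0. Lengths are in mm, angles in degrees, forces in N, time in s.
With the tool pointing down it reaches from about 325 to 900 mm from the base axis. Payload 3.5 kg.
Tool frame: the origin (TCP) lies between the finger pads; the fingertips stand 14 mm ahead of it and the grasp point (between the pads) lies 5 mm behind it (r.nose_length is the distance from the TCP to the fingertips, in mm); z points along the fingers, y is the direction in which the jaws open and shut (so a half turn about z gives the same grasp; the last joint's range is limited). The gripper opens to 85 mm and grips with 20 to 120 N. Pads are 22 mm wide; open, the fingers measure 114 mm over their backs; the gripper's body (76 mm by 85 mm) begins 54 mm behind the grasp point. The pads swing forward as they close: fully open they stand 13 mm farther back than shut.
Start: joints at [-74.106, 15.837, -1.513, 72.651, 0, 84.076], TCP at [232.277, -580.232, 245.313] pointing down, gripper open.
Joint ranges: [-178.77, 178.77], [-48.84, 107.48], [-61.69, 71.31], [-111.58, 123.2], [-90, 87.43], [-180, 180]. Speed limits (degrees/s): [147.25, 147.25, 180, 180, 180, 180].

## Interface

Orientations are given as a 3x3 rotation matrix whose columns are the frame's x, y, z axes.
In Python, from workcell import read_state, snapshot, calibration, r gives the robot as it stands.
- The arm moves only by the shell command python3 -m inch 'ROWS' [OPENING]. ROWS is JSON, a list of rows, each an object with "slide": the shift along the tool's x, y, z in m, a list of three; "roll": the turn about the tool's z in rad. A call has 1 to 12 rows; each row is the pose to reach, as a shift and turn from the pose measured when the call began, along the tool's axes at that moment; what a row does not reach only later rows make up. A row lasts 1/12 s, in which the tool goes at most 41.7 mm and 7.16 degrees, less where a joint would pass 70% of its speed; a pose out of reach is approached as far as the arm can. A call with a gripper value outside its range is refused whole. OPENING is the opening in per cent of the stroke, from 0 (shut) to 100 (fully open), set as the call begins (- or left out, the last holds). The fingers move at their own pace and stop on an object; the grip force is fixed at half the most. Time passes only in rows, so rows that repeat a pose let the fingers close. It gives the time, the measured TCP pose, the force and the opening at its end, in the units of the state.
- read_state(): the state, without advancing time (a new reading comes with each control period).
- snapshot(name): name is "scene" or "side" or "wrist"; returns (picture, depth): 420x560x3 uint8, red, green, blue; 420x560 float32, mm along the optical axis (not along the pixel's ray), 0 where there is no reading.
- calibration(name): a dict with "K" (3x3 intrinsics, pixels), "R" (3x3) and "t" (3): a world point X has camera coordinates R X + t; the wrist camera has in their place "mount" (4x4, takes a point from camera to tool coordinates, whose origin is the TCP and whose axes are the flange's). Camera axes: x right, y down, z forward; pixel columns grow to the right and rows downward; lengths in mm; the calibration is good to about 2 mm. A picture is of the moment at which its call begins: read the wrist's pose just before it. calibration takes no time and is no camera call.
- r.finish_job(): hands the job in, once; it reports no verdict.
The state is a dict: "time": time; "qpos": joint angles; "qd": joint speeds; "effort": joint torques, N m; "eef_pos": TCP position; "eef_rot": TCP orientation; "wrist_force": force on the tool from outside, world axes, zero at the start; "wrist_torque": the same for the moment, N m; "opening": finger opening in mm.
Only numpy, scipy, OpenCV 4.12 (cv2) and the standard library are available. Lean on these libraries where they do the work, as an engineer would, in place of code of your own. Each camera call takes 0.05 s, during which the arm holds its last target. There are 200 camera calls.

## Task

Bolt the blue sample chest shut: lift the bolt's handle up out of the notch it rests in, slide the bolt across to the catch on the other lid leaf until it just meets the springy stop, and lower the handle fully down into the catch's notch, then let go. The catch has been moved in its slots, so find its notch by feel; do not force the handle against the catch, and leave the other things where they stand.

Things in the scene. Friction and masses are not known exactly. Their poses are not given: they have to be found in the camera images.
- chest: Blue steel sample chest, 260 (x) x 400 (y) x 90 mm high, fixed. Origin: centre of its underside, z up. The bolt lies on its lid along the line x = 0, its axis 36 mm above the lid (126 mm above the origin). +y runs along the bolt from the first notch to the catch; the handle lies towards -x, over bare lid.
- notch (a point): Middle of the first notch, on the bolt's axis, at y = -35 mm in the chest's frame; same axes as the chest. A steel guard wall (x = -20 to -12 mm from the axis) stands between bolt and knob; its rail is 4 mm higher than the axis. Notches cut in it are 10.5 mm wide. To pass over the rail the handle must be up 0.63 rad or more; 0.85 is good for sliding. A taller wall stands on the notch's -y side.
- bolt (a joint): How far the bolt (steel rod, 12 mm diameter) is slid along the chest's +y, in m; about 0 at the start. Slides with 1.5 N of friction, stays where left. The middle of the catch's notch lies somewhere between 0.050 and 0.090: the catch was moved and is not measured. Both notches are 10.5 mm wide, the handle's stem 7 mm: 1.75 mm play either way. The rail runs on at the same height either side of the catch's notch.
- handle (a joint): Angle of the handle about the bolt's axis, rad: 0 = level, fully down in a notch; grows as the knob is lifted, up to 1.13; falls back under its own weight (about 60 g) when let go. Outside the notches the rail holds it above about 0.45. The stem may press on the catch or stop with at most 50 N: about 12 N down on the knob when the stem sits on the rail, as the knob has four times the leverage.
- pivot (a point): Point on the bolt's axis where the stem joins; moves with the bolt; axes as the chest's. At handle angle a the knob's centre is (-65 cos a, 0, 65 sin a) mm from here. The catch's stop is a sprung steel wall, 5 to 34 mm above the axis, that the raised stem meets at the end of the slide. It yields 0.5 mm per N, up to 12 mm. At first touch the bolt is 0.5 mm past the middle of the catch's notch.
- knob (a point): Centre of the dark steel ball knob (20 mm diameter) at the handle's end, 65 mm from the bolt's axis: the thing to grasp, 36 mm above the lid when down. Pinch it from above with the fingers closing along the chest's y; the ball then turns between the fingers as the handle swings, and the gripper can keep its attitude.
- jar: Bystander on the lid: squat glass jar with green cap, 52 mm diameter, 62 mm high. Origin: centre of its underside.
- tub: Bystander on the lid: white plastic cup, 48 mm diameter, 75 mm high. Origin: centre of its underside.
- weight: Bystander on the lid: brass balance weight, 34 mm diameter, 37 mm high. Origin: centre of its underside.
- flask: Bystander beside the chest: amber conical flask, 88 mm diameter, 130 mm high. Origin: centre of its underside.
- dish: Bystander beside the chest: steel bowl, 90 mm diameter, 30 mm high. Origin: centre of its underside.
- rack: Bystander beside the chest: white test tube rack with six tubes, 220 (x) x 70 (y) mm, 140 mm high. Origin: centre of its underside.
- driver: Bystander beside the chest: a screwdriver lying along its x axis. Origin: under its middle.

How it is judged (in metres and radians):
On the way, in this order (a step that is already met when the one before it is completed fails the run):
1. the handle is lifted out of its first notch (value of joint handle above 0.5 rad and value of joint bolt below 0.02 m), for 0.05 s.
2. the bolt is slid across with its handle raised (value of joint handle above 0.3 rad and value of joint bolt above 0.04 m), for 0.05 s.
At the end, for the whole second after the job is handed in: The bolt is slid across by more than 45 mm and its handle lies down in the catch's notch (within 0.12 rad of level), at rest (value of joint handle below 0.12 rad and value of joint bolt above 0.045 m and velocity of joint bolt between -0.01 and 0.01 m/s and velocity of joint handle between -0.1 and 0.1 rad/s); the robot touches nothing.
It fails at once if the handle's stem is forced against the catch or its stop (more than 50 N) (contact force between handle and catch above 50 N).
It fails at once if a bystander is moved by more than 30 mm (distance of any of jar, tub, weight, flask, dish, rack, driver from where it was at the start of the episode above 0.03 m).
It also fails if it takes over 48 s, if anything falls off the work surface, if the arm or the gripper's body presses on something with over 40 N, if the wrist force passes 120 N, or if a joint passes its speed limit or range.

## Working session

There is one attempt and no reset: what is moved stays moved. The work goes in short steps, Python scripts to look and compute and a shell command to move; the robot and the scene stay as the last step left them, time stands still between calls to the robot, and variables do not carry over. Pictures are saved under pics/ and viewed, about 8 in all and at most 12, crops included, and the job is handed in when it is done.

```bash
mkdir -p pics; ls
python3 - <<'E'
from workcell import read_state, snapshot, calibration, r
import cv2,numpy as np
s=read_state();print(s['time'],s['eef_pos'],np.round(s['eef_rot'],3).tolist(),s['opening'])
for n in('scene','side'):
    p,d=snapshot(n);cv2.imwrite(f'pics/{n}1.png',p[:,:,::-1]);np.save(f'pics/{n}1.npy',d)
    c=calibration(n);print(n,np.round(c['K'],1).tolist(),np.round(c['R'],3).tolist(),c['t'])
E
```

```text
pics
0.0 [ 232.08039202 -579.49577034  244.11179126] [[0.928, 0.372, -0.001], [0.372, -0.928, 0.002], [0.0, -0.002, -1.0]] 85.38474369165345
scene [[427.8, 0.0, 286.7], [0.0, 427.8, 213.1], [0.0, 0.0, 1.0]] [[0.596, 0.803, -0.016], [0.445, -0.347, -0.825], [-0.669, 0.484, -0.564]] [-316.33036818 -147.75616355 1429.21378152]
side [[480.1, 0.0, 283.2], [0.0, 480.1, 214.7], [0.0, 0.0, 1.0]] [[-0.992, -0.123, 0.017], [-0.094, 0.657, -0.748], [0.081, -0.744, -0.663]] [ 519.73055006  123.35561028 1285.94685568]
```

View pics/scene1.png

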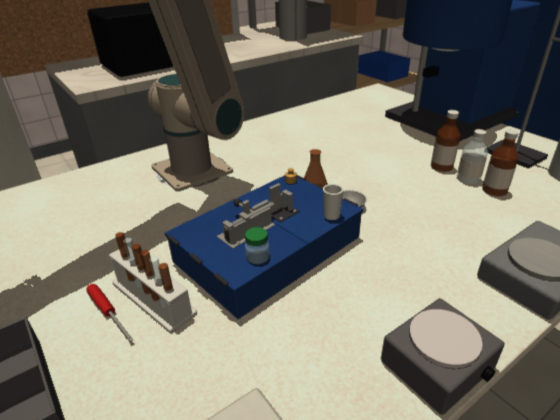

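View pics/side1.png

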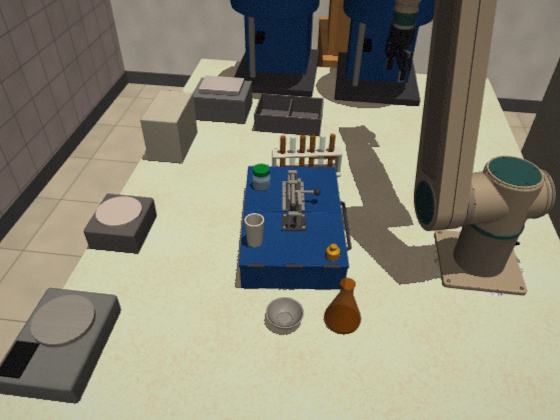

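The side view shows the chest with its handle knob at about (318,192), pointing toward the robot. The catch is at (293,222), the jar at (261,176), the tub at (255,231) and the brass weight at (333,252). Next I'll measure the chest and knob from depth.

```bash
cat > h.py <<'E'
import numpy as np,cv2
from workcell import calibration
def cloud(n,d,pose=None):
    c=calibration(n);K=c['K'];v,u=np.mgrid[:d.shape[0],:d.shape[1]]
    P=np.stack([(u-K[0][2])*d/K[0][0],(v-K[1][2])*d/K[1][1],d],-1)
    if n=='wrist':
        M=np.array(c['mount']);P=P@M[:3,:3].T+M[:3,3]
        return P@np.array(pose[1]).T+pose[0]
    return (P-np.array(c['t']))@np.array(c['R'])
E
python3 - <<'E'
from h import *
for n in('scene','side'):
    p=cv2.imread(f'pics/{n}1.png');d=np.load(f'pics/{n}1.npy');W=cloud(n,d)
    hsv=cv2.cvtColor(p,cv2.COLOR_BGR2HSV)
    blue=(abs(hsv[...,0].astype(int)-113)<15)&(hsv[...,1]>120)&(d>0)&(abs(W[...,2]-90)<8)&(W[...,0]<900)&(abs(W[...,1])<700)&(np.hypot(W[...,0]-450,W[...,1]+200)<450)
    q=W[blue];print(n,len(q),'z',np.median(q[:,2]))
    rc=cv2.minAreaRect(q[:,:2].astype(np.float32));print(rc)
    # things above lid
    c=np.array(rc[0])
    m=(W[...,2]>115)&(W[...,2]<145)&(np.abs(W[...,0]-c[0])<130)&(np.abs(W[...,1]-c[1])<200)&(d>0)
    vs,us=np.nonzero(m)
    if n=='side':
        k=W[185:200,311:324];kk=(k[...,2]>110)&(k[...,2]<145)
        print('knob',np.c_[k[kk]].mean(0),k[kk].max(0),k[kk].min(0),kk.sum())
x=cv2.imread('pics/side1.png')[150:270,230:360];cv2.imwrite('pics/c1.png',cv2.resize(x,None,fx=5,fy=5,interpolation=2))
E
```

```text
scene 7657 z 89.21419325057308
((506.1470947265625, -40.6221923828125), (267.2983703613281, 408.4864807128906), 6.935575485229492)
side 7136 z 89.30116862891471
((504.65277099609375, -33.35841369628906), (263.1512451171875, 409.76177978515625), 6.7361741065979)
knob [446.02134819 -73.93538177 128.75650832] [459.97287886 -67.5201868  136.54094199] [435.07768804 -83.26117488 118.65627275] 51
```

View pics/c1.png

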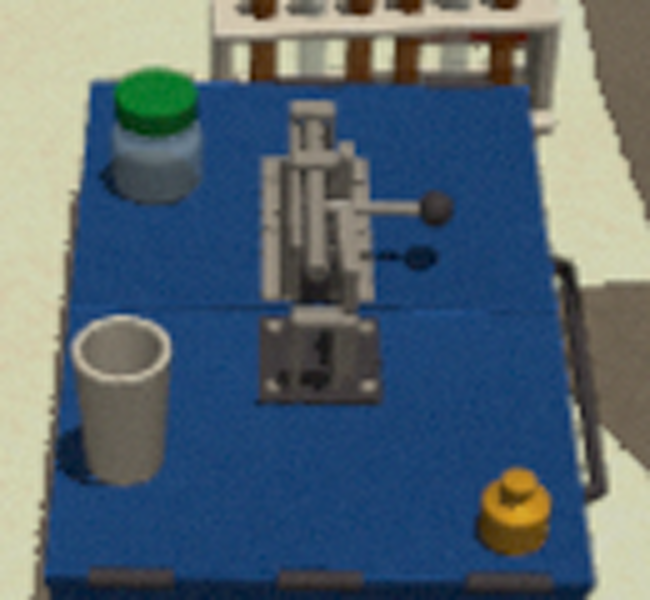

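Run:
```python
from h import *
rays=[]
for n in('scene','side'):
    p=cv2.imread(f'pics/{n}1.png');d=np.load(f'pics/{n}1.npy');W=cloud(n,d)
    c=calibration(n);K,R,t=[np.array(c[k]) for k in('K','R','t')]
    # dark grey pixels near expected knob
    v=R@np.array([445,-76,126])+t;uv=(K@v)[:2]/v[2];print(n,'pred',uv)
    x0,y0=(uv-9).astype(int);sub=p[y0:y0+19,x0:x0+19].astype(int)
    Ws=W[y0:y0+19,x0:x0+19]
    m=(sub.max(2)-sub.min(2)<25)&(sub.max(2)<85)&(Ws[...,2]>112)&(Ws[...,2]<142)
    k,lab,st,ce=cv2.connectedComponentsWithStats(m.astype(np.uint8));
    i=1+st[1:,4].argmax();px=ce[i]+[x0,y0];print('knob px',px,st[i])
    dr=R.T@np.linalg.inv(K)@[*px,1];o=-R.T@t;print(o+dr*(126-o[2])/dr[2])
    rays.append((o,dr/np.linalg.norm(dr)))
A=sum(np.eye(3)-np.outer(d,d) for o,d in rays);b=sum((np.eye(3)-np.outer(d,d))@o for o,d in rays);print('tri',np.linalg.solve(A,b))
```

```text
scene pred [238.92120833 201.73553637]
knob px [236.7   201.925] [ 5  7  7  7 40]
[442.43237903 -80.63756464 126.        ]
side pred [316.42549502 191.51524279]
knob px [316.63636364 191.27272727] [ 7  6  6  7 33]
[444.51020014 -77.1257005  126.        ]
tri [443.53824127 -79.96544524 125.18779304]
```

```bash
python3 -m inch '[{"slide":[0.03,-0.04,0],"roll":0.1},{"slide":[0.06,-0.08,0],"roll":0.2},{"slide":[0.1,-0.11,0],"roll":0.262},{"slide":[0.13,-0.14,0],"roll":0.262},{"slide":[0.16,-0.17,0],"roll":0.262},{"slide":[0.19,-0.2,0],"roll":0.262},{"slide":[0.22,-0.23,0],"roll":0.262},{"slide":[0.25,-0.26,0],"roll":0.262},{"slide":[0.28,-0.29,0],"roll":0.262},{"slide":[0.31,-0.32,0],"roll":0.262},{"slide":[0.34,-0.35,0],"roll":0.262},{"slide":[0.34,-0.35,0],"roll":0.262}]' 50
```

```text
time: 1.1
eef_pos: [417.7, -125.3, 244.8]
eef_rot: [[0.993, 0.12, -0.001], [0.12, -0.993, 0.003], [-0.0, -0.003, -1.0]]
wrist_force: [0.5, -0.6, -0.3]
opening: 42.7
```

```bash
python3 -m inch '[{"slide":[0.016,-0.021,0.015],"roll":0},{"slide":[0.031,-0.043,0.03],"roll":0},{"slide":[0.031,-0.043,0.04],"roll":0},{"slide":[0.031,-0.043,0.04],"roll":0},{"slide":[0.031,-0.043,0.04],"roll":0}]' 50
python3 - <<'E'
from h import *
from workcell import read_state,snapshot
s=read_state();p,d=snapshot('wrist');W=cloud('wrist',d,(s['eef_pos'],s['eef_rot']))
print(s['eef_pos']);cv2.imwrite('pics/w1.png',p[:,:,::-1]);np.savez('pics/w1.npz',W=W,d=d)
E
```

```text
time: 1.52
eef_pos: [442.4, -78.6, 204.1]
eef_rot: [[0.993, 0.12, -0.003], [0.12, -0.993, 0.003], [-0.003, -0.004, -1.0]]
wrist_force: [0.8, -0.5, -0.2]
opening: 42.5
[442.3655751  -78.63959015 204.09655282]
```

View pics/w1.png

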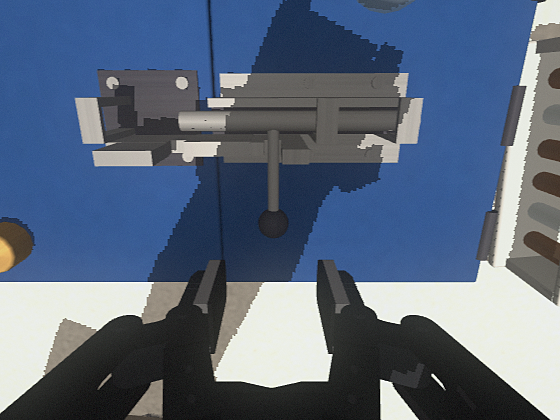

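Run:
```python
from h import *
z=np.load('pics/w1.npz');W=z['W'];p=cv2.imread('pics/w1.png').astype(int)
s=p[203:243,253:293];Ws=W[203:243,253:293]
m=(Ws[...,2]>112)&(Ws[...,2]<145)
k,l,st,ce=cv2.connectedComponentsWithStats(cv2.morphologyEx(m.astype(np.uint8),cv2.MORPH_OPEN,np.ones((13,13))))
i=1+st[1:,4].argmax();print(st[i],ce[i]+[253,203])
q=Ws[l==i];print(q.max(0),q.min(0),q.mean(0))
from workcell import read_state
st=read_state();c=calibration('wrist');M=np.array(c['mount']);R=np.array(st['eef_rot'])
px=[*(ce[i]+[253,203]),1];dr=R@M[:3,:3]@np.linalg.inv(np.array(c['K']))@px;o=R@M[:3,3]+st['eef_pos']
K=o+dr*(126-o[2])/dr[2];print('knob',K,'tool delta',R.T@(K-st['eef_pos']))
# rail profile along chest y
A=np.load('pics/w1.npz')['W']
for v in(130,150,160):print(v,[(u,*A[v,u].astype(int)) for u in range(80,300,12)])
```

```text
[ 10  18  19  16 296] [272.15878378 228.31081081]
[449.00095435 -72.93641303 137.07839374] [436.40401337 -85.5572603  130.10029487] [443.43187986 -79.18810085 134.42287982]
knob [440.34684774 -80.32240699 126.        ] tool delta [-2.58392626  0.96424731 78.88034456]
130 [(80, np.int64(482), np.int64(61), np.int64(89)), (92, np.int64(492), np.int64(28), np.int64(138)), (104, np.int64(492), np.int64(23), np.int64(136)), (116, np.int64(488), np.int64(29), np.int64(105)), (128, np.int64(488), np.int64(22), np.int64(102)), (140, np.int64(488), np.int64(19), np.int64(91)), (152, np.int64(489), np.int64(10), np.int64(92)), (164, np.int64(490), np.int64(2), np.int64(91)), (176, np.int64(491), np.int64(-5), np.int64(91)), (188, np.int64(497), np.int64(-22), np.int64(128)), (200, np.int64(498), np.int64(-29), np.int64(128)), (212, np.int64(499), np.int64(-36), np.int64(129)), (224, np.int64(499), np.int64(-43), np.int64(127)), (236, np.int64(500), np.int64(-50), np.int64(128)), (248, np.int64(501), np.int64(-57), np.int64(129)), (260, np.int64(502), np.int64(-64), np.int64(128)), (272, np.int
[... 1393 characters left out ...]
(483), np.int64(-5), np.int64(158)), (152, np.int64(484), np.int64(-11), np.int64(159)), (164, np.int64(468), np.int64(2), np.int64(91)), (176, np.int64(469), np.int64(-6), np.int64(91)), (188, np.int64(471), np.int64(-15), np.int64(93)), (200, np.int64(472), np.int64(-23), np.int64(92)), (212, np.int64(472), np.int64(-31), np.int64(89)), (224, np.int64(474), np.int64(-40), np.int64(91)), (236, np.int64(474), np.int64(-49), np.int64(90)), (248, np.int64(476), np.int64(-57), np.int64(91)), (260, np.int64(477), np.int64(-66), np.int64(91)), (272, np.int64(485), np.int64(-73), np.int64(128)), (284, np.int64(491), np.int64(-79), np.int64(155)), (296, np.int64(492), np.int64(-85), np.int64(155))]
```

The wrist view shows the knob at (273,223), between the fingers. The stop's wall starts near column 155, which puts first touch at about 58–59 mm of slide. I'll descend and grasp.

```bash
python3 -m inch '[{"slide":[0.0005,0.001,0.03],"roll":0},{"slide":[0.0005,0.001,0.06],"roll":0},{"slide":[0.0005,0.001,0.083],"roll":0},{"slide":[0.0005,0.001,0.083],"roll":0},{"slide":[0.0005,0.001,0.083],"roll":0}]' 50 && python3 -m inch '[{"slide":[0,0,0]},{"slide":[0,0,0]},{"slide":[0,0,0]},{"slide":[0,0,0]},{"slide":[0,0,0]},{"slide":[0,0,0]}]' 0
```

```text
time: 1.98
eef_pos: [442.5, -80.7, 121.8]
eef_rot: [[0.993, 0.117, -0.003], [0.117, -0.993, 0.003], [-0.003, -0.004, -1.0]]
wrist_force: [0.4, -1.0, -0.1]
opening: 43.0validation failed for argument at $[0]...
```

```bash
python3 -m inch '[{"slide":[0,0,0],"roll":0},{"slide":[0,0,0],"roll":0},{"slide":[0,0,0],"roll":0},{"slide":[0,0,0],"roll":0},{"slide":[0,0,0],"roll":0},{"slide":[0,0,0],"roll":0}]' 0
```

```text
time: 2.48
eef_pos: [444.0, -80.9, 123.9]
eef_rot: [[0.993, 0.118, -0.0], [0.118, -0.993, 0.003], [0.0, -0.003, -1.0]]
wrist_force: [-0.2, 2.0, 6.6]
opening: 16.7
```

Run:
```python
from h import *
from workcell import read_state,snapshot
s=read_state();p,d=snapshot('wrist')
print(s['eef_pos'],s['wrist_force'],s['opening']);cv2.imwrite('pics/w2.png',p[:,:,::-1])
```

```text
[443.96855016 -80.88698684 123.88910055] [-0.19387138  2.01192196  6.58546091] 16.674926848386402
```

View pics/w2.png

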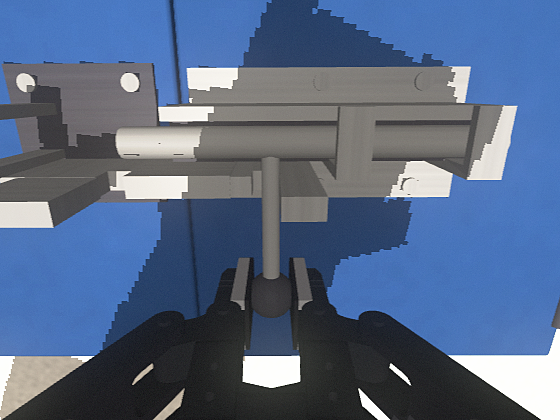

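The ball sits squarely between the pads, with the stem at column 271. I'll lift it along the arc.

```bash
python3 -m inch '[{"slide":[0.0003,0,-0.0065],"roll":0},{"slide":[0.0013,0,-0.0129],"roll":0},{"slide":[0.0029,0,-0.0192],"roll":0},{"slide":[0.0051,0,-0.0253],"roll":0},{"slide":[0.008,0,-0.0312],"roll":0},{"slide":[0.0114,0,-0.0367],"roll":0},{"slide":[0.0114,0,-0.0367],"roll":0}]' 0
```

```text
time: 3.12
eef_pos: [458.2, -79.4, 162.4]
eef_rot: [[0.993, 0.118, 0.005], [0.118, -0.993, 0.004], [0.006, -0.003, -1.0]]
wrist_force: [5.1, 4.1, -5.4]
opening: 16.1
```

```bash
python3 -m inch '[{"slide":[0.003,0,-0.004],"roll":0},{"slide":[0.006,0,-0.008],"roll":0},{"slide":[0.0085,0,-0.0105],"roll":0},{"slide":[0.0085,0,-0.0105],"roll":0},{"slide":[0.0085,0,-0.0105],"roll":0}]' 0
```

```text
time: 3.53
eef_pos: [467.1, -79.0, 173.9]
eef_rot: [[0.993, 0.118, 0.006], [0.118, -0.993, 0.002], [0.006, -0.002, -1.0]]
wrist_force: [0.0, 0.3, -0.0]
opening: -0.1
```

The opening reads −0.1, so the ball slipped out. I'll open up and look.

```bash
python3 -m inch '[{"slide":[0,0,-0.03],"roll":0},{"slide":[-0.02,0,-0.03],"roll":0},{"slide":[-0.025,0,-0.03],"roll":0},{"slide":[-0.025,0,-0.03],"roll":0}]' 50
python3 - <<'E'
from h import *
from workcell import read_state,snapshot
s=read_state();p,d=snapshot('wrist');W=cloud('wrist',d,(s['eef_pos'],s['eef_rot']))
print(s['eef_pos']);cv2.imwrite('pics/w3.png',p[:,:,::-1]);np.savez('pics/w3.npz',W=W,d=d)
E
```

```text
time: 3.87
eef_pos: [440.3, -81.9, 203.6]
eef_rot: [[0.993, 0.117, 0.004], [0.117, -0.993, 0.002], [0.004, -0.002, -1.0]]
wrist_force: [0.7, 0.4, -0.3]
opening: 42.6
[440.34370403 -81.88956093 203.59998626]
```

View pics/w3.png

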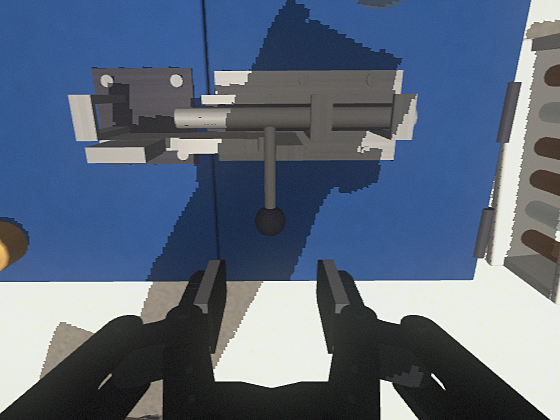

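Run:
```python
from h import *
from scipy.optimize import least_squares
c=calibration('wrist');M=np.array(c['mount']);K=np.array(c['K']);print(np.round(M,3).tolist())
Mi=np.linalg.inv(M)
def pr(X):
    v=Mi[:3,:3]@X+Mi[:3,3];return np.round((K@v)[:2]/v[2],0)
for x in(-11,0,11):
  for z in(-8,-5,0,14):print(x,z,pr(np.array([x,-9.,z])),pr(np.array([x,9.,z])))
W=np.load('pics/w3.npz')['W'][203:240,252:290].reshape(-1,3)
W=W[(W[:,2]>118)&(W[:,2]<145)]
f=lambda s,q:np.linalg.norm(q-s,axis=1)-10
for k in range(3):
    s=least_squares(f,[443,-79,126],loss='soft_l1',args=(W,)).x;W=W[abs(f(s,W))<2.5]
print('sphere',s,len(W))
p=cv2.imread('pics/w2.png')[240:330,200:340];cv2.imwrite('pics/w2c.png',cv2.resize(p,None,fx=5,fy=5,interpolation=2))
```

```text
[[-0.0, -0.947, -0.32, 82.672], [1.0, -0.0, 0.001, 0.055], [-0.001, -0.32, 0.947, -128.377], [0.0, 0.0, 0.0, 1.0]]
-11 -8 [250. 325.] [292. 324.]
-11 -5 [250. 320.] [291. 320.]
-11 0 [251. 313.] [291. 313.]
-11 14 [252. 295.] [289. 295.]
0 -8 [249. 302.] [292. 302.]
0 -5 [249. 298.] [292. 298.]
0 0 [250. 292.] [291. 292.]
0 14 [252. 275.] [290. 275.]
11 -8 [248. 279.] [293. 279.]
11 -5 [249. 275.] [292. 275.]
11 0 [250. 269.] [292. 269.]
11 14 [251. 254.] [290. 254.]
sphere [444.31994424 -81.03040781 125.79652078] 746
```

View pics/w2c.png

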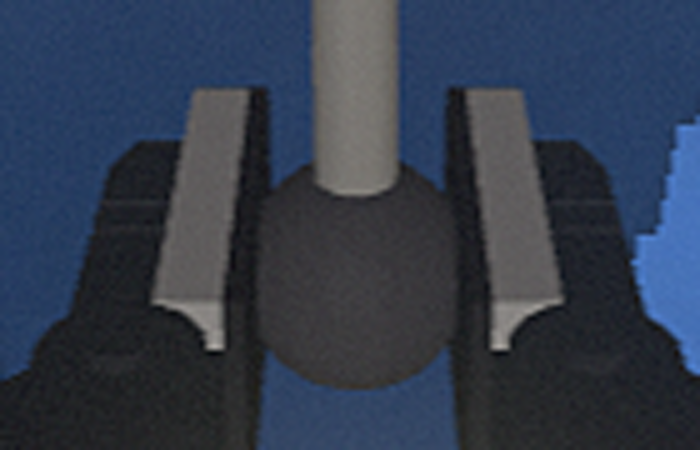

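The pads look centred on the ball and just soft: they sink about 2 mm into it. The sphere fit puts the knob at (444.3, −81.0, 125.8), so it's back in the notch. I'll regrasp a bit deeper and lift in smaller steps.

```bash
python3 -m inch '[{"slide":[0.0037,-0.0003,0.03],"roll":0},{"slide":[0.0037,-0.0003,0.06],"roll":0},{"slide":[0.0037,-0.0003,0.0845],"roll":0},{"slide":[0.0037,-0.0003,0.0845],"roll":0},{"slide":[0.0037,-0.0003,0.0845],"roll":0}]' 50; python3 -m inch '[{"slide":[0,0,0],"roll":0},{"slide":[0,0,0],"roll":0},{"slide":[0,0,0],"roll":0},{"slide":[0,0,0],"roll":0}]' 0;  python3 -m inch '[{"slide":[0,0,0],"roll":0},{"slide":[0,0,0],"roll":0}]' 0; python3 -m inch '[{"slide":[0.0003,0,-0.0065],"roll":0},{"slide":[0.0013,0,-0.0129],"roll":0},{"slide":[0.0013,0,-0.0129],"roll":0}]' 0
```

```text
time: 4.33
eef_pos: [443.3, -80.3, 117.1]
eef_rot: [[0.993, 0.117, -0.0], [0.117, -0.993, 0.004], [0.0, -0.004, -1.0]]
wrist_force: [-0.4, -0.1, 0.5]
opening: 42.7
time: 4.67
eef_pos: [444.5, -80.6, 118.5]
eef_rot: [[0.993, 0.117, 0.002], [0.117, -0.993, 0.003], [0.003, -0.003, -1.0]]
wrist_force: [-0.7, 0.1, 2.3]
opening: 17.0
time: 4.83
eef_pos: [444.5, -80.6, 119.0]
eef_rot: [[0.993, 0.117, 0.003], [0.117, -0.993, 0.003], [0.003, -0.003, -1.0]]
wrist_force: [-1.3, 0.8, -0.2]
opening: 16.6
time: 5.08
eef_pos: [445.7, -80.5, 132.9]
eef_rot: [[0.993, 0.117, 0.002], [0.117, -0.993, 0.003], [0.003, -0.003, -1.0]]
wrist_force: [-1.1, 0.2, -2.1]
opening: 17.0
```

```bash
python3 -m inch '[{"slide":[0.0016,0,-0.0062],"roll":0},{"slide":[0.0039,0,-0.0122],"roll":0},{"slide":[0.0039,0,-0.0122],"roll":0}]' 0; python3 -m inch '[{"slide":[0.0027,0,-0.0056],"roll":0},{"slide":[0.006,0,-0.0110],"roll":0},{"slide":[0.006,0,-0.0110],"roll":0}]' 0
```

```text
time: 5.33
eef_pos: [450.5, -79.9, 146.4]
eef_rot: [[0.993, 0.117, 0.004], [0.117, -0.993, 0.004], [0.005, -0.003, -1.0]]
wrist_force: [2.6, 1.7, -3.4]
opening: 16.9
time: 5.58
eef_pos: [456.9, -79.2, 158.5]
eef_rot: [[0.993, 0.118, 0.004], [0.118, -0.993, 0.004], [0.005, -0.003, -1.0]]
wrist_force: [-0.5, 1.2, -3.4]
opening: 16.7
```

```bash
python3 -m inch '[{"slide":[0.0034,0,-0.0033],"roll":0},{"slide":[0.0068,0,-0.0064],"roll":0},{"slide":[0.0068,0,-0.0064],"roll":0}]' 0
```

```text
time: 5.83
eef_pos: [472.2, -77.9, 167.1]
eef_rot: [[0.993, 0.119, 0.023], [0.119, -0.993, 0.007], [0.024, -0.005, -1.0]]
wrist_force: [20.1, 7.8, -14.4]
opening: 2.0
```

Run:
```python
from h import *
from workcell import read_state,snapshot
s=read_state();print(s['time'],s['eef_pos'],s['opening'],s['wrist_force'],s['qpos'],s['effort'])
p,d=snapshot('wrist');a=p[90:390,130:410]
q,d2=snapshot('scene');b=cv2.resize(q[180:255,200:275],(300,300),interpolation=2)
q,d2=snapshot('side');c=cv2.resize(q[160:220,280:340],(300,300),interpolation=2)
a=cv2.resize(a,(600,600));cv2.imwrite('pics/m4.png',np.hstack([a[:,:],np.vstack([b,c])])[:,:,::-1][:,:900][:, 100:])
```

```text
5.8333 [472.19482574 -77.885607   167.06836306] 1.968653460745417 [ 20.13476102   7.78895808 -14.420313  ] [-17.57744984   3.49918837 -26.22954266  59.14420828   0.79605775
 155.59437635] [ -5.06337449 -37.04938173  21.78301156   6.92322537  -3.71110663
   0.10144944]
```

View pics/m4.png

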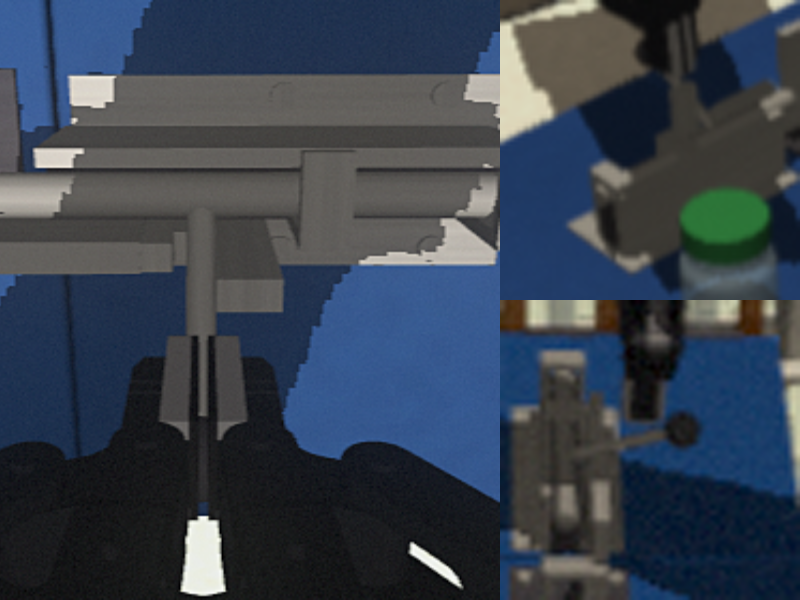

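The ball was squeezed out over the −x edge of the pads (side crop: ball right of the fingers). Next time I'll measure how far it creeps in the pads during the lift. First I back off, reopen and refit the knob.

```bash
cat > k.py <<'E'
from h import *
from workcell import read_state,snapshot
from scipy.optimize import least_squares
def knob(g):
    s=read_state();p,d=snapshot('wrist');W=cloud('wrist',d,(s['eef_pos'],s['eef_rot']))
    p=p.astype(int);m=(p.max(2)-p.min(2)<30)&(np.linalg.norm(W-g,axis=2)<18)
    q=W[m];f=lambda x,q:np.linalg.norm(q-x,axis=1)-10
    x=np.array(g,float)
    for k in range(4):
        x=least_squares(f,x,loss='soft_l1',args=(q,)).x;q=q[abs(f(x,q))<3]
    R=np.array(s['eef_rot']);e=np.array(s['eef_pos'])
    print('t',s['time'],'tcp',e.round(1),'knob',x.round(1),'n',len(q),'in tool',(R.T@(x-e)).round(1),'open',round(s['opening'],1),'F',np.round(s['wrist_force'],1))
    return x
E
python3 -m inch '[{"slide":[0,0,-0.03],"roll":0},{"slide":[-0.015,0,-0.04],"roll":0},{"slide":[-0.03,0,-0.04],"roll":0},{"slide":[-0.03,0,-0.04],"roll":0},{"slide":[-0.03,0,-0.04],"roll":0}]' 50; python3 -c "
from k import *
knob([444,-81,126])"
```

```text
time: 6.4
eef_pos: [436.1, -82.8, 206.8]
eef_rot: [[0.993, 0.117, 0.01], [0.117, -0.993, 0.002], [0.01, -0.0, -1.0]]
wrist_force: [-0.3, -1.1, -0.5]
opening: 42.5
t 6.4 tcp [436.1 -82.8 206.8] knob [444.4 -81.2 125.7] n 727 in tool [ 7.6 -0.6 81.2] open 42.5 F [-0.3 -1.1 -0.5]
```

```bash
python3 -m inch '[{"slide":[0.005,-0.0006,0.03],"roll":0},{"slide":[0.005,-0.0006,0.06],"roll":0},{"slide":[0.005,-0.0006,0.0845],"roll":0},{"slide":[0.005,-0.0006,0.0845],"roll":0},{"slide":[0.005,-0.0006,0.0845],"roll":0}]' 50; python3 -m inch '[{"slide":[0,0,0],"roll":0},{"slide":[0,0,0],"roll":0},{"slide":[0,0,0],"roll":0},{"slide":[0,0,0],"roll":0},{"slide":[0,0,0],"roll":0}]' 0;  python3 -c "
from k import *
knob([444,-81,126])"; python3 -m inch '[{"slide":[0.0003,0,-0.0065],"roll":0},{"slide":[0.0013,0,-0.0129],"roll":0},{"slide":[0.0013,0,-0.0129],"roll":0}]' 0;  python3 -c "
from k import *
knob([445,-81,138])"; python3 -m inch '[{"slide":[0.0016,0,-0.0062],"roll":0},{"slide":[0.0039,0,-0.0122],"roll":0},{"slide":[0.0039,0,-0.0122],"roll":0}]' 0;  python3 -c "
from k import *
knob([449,-80,151])"
```

```text
time: 6.87
eef_pos: [441.0, -80.9, 120.8]
eef_rot: [[0.993, 0.118, 0.005], [0.118, -0.993, 0.003], [0.006, -0.002, -1.0]]
wrist_force: [-0.4, -0.5, 0.6]
opening: 42.6
time: 7.28
eef_pos: [442.5, -81.0, 122.3]
eef_rot: [[0.993, 0.118, 0.009], [0.118, -0.993, 0.003], [0.009, -0.002, -1.0]]
wrist_force: [-0.9, 1.5, 4.8]
opening: 16.4
t 7.2833 tcp [442.5 -81.  122.3] knob [444.5 -81.  125.6] n 1768 in tool [ 2.   0.3 -3.3] open 16.4 F [-0.9  1.5  4.8]
time: 7.58
eef_pos: [443.7, -80.8, 135.9]
eef_rot: [[0.993, 0.118, 0.009], [0.118, -0.993, 0.003], [0.009, -0.002, -1.0]]
wrist_force: [1.4, 1.9, -3.3]
opening: 16.6
t 7.5833 tcp [443.7 -80.8 135.9] knob [445.7 -80.8 138.3] n 1817 in tool [ 2.1  0.3 -2.3] open 16.6 F [ 1.4  1.9 -3.3]
time: 7.88
eef_pos: [447.3, -80.3, 148.4]
eef_rot: [[0.993, 0.118, 0.008], [0.118, -0.993, 0.003], [0.008, -0.002, -1.0]]
wrist_force: [1.0, 1.4, -2.9]
opening: 16.6
t 7.8833 tcp [447.3 -80.3 148.4] knob [448.5 -80.5 148.4] n 1719 in tool [ 1.2  0.3 -0. ] open 16.6 F [ 1.   1.4 -2.9]
```

```bash
python3 -m inch '[{"slide":[0.0018,0,-0.006],"roll":0},{"slide":[0.0045,0,-0.0125],"roll":0},{"slide":[0.0045,0,-0.0125],"roll":0}]' 0;  python3 -c "
from k import *
knob([453,-80,159])"
```

```text
time: 8.18
eef_pos: [453.5, -79.6, 162.0]
eef_rot: [[0.993, 0.119, 0.012], [0.119, -0.993, 0.004], [0.012, -0.003, -1.0]]
wrist_force: [4.1, 2.5, -4.0]
opening: 16.2
t 8.1833 tcp [453.5 -79.6 162. ] knob [451.9 -80.2 156.1] n 1578 in tool [-1.7  0.5  5.9] open 16.2 F [ 4.1  2.5 -4. ]
```

The ball creeps toward the fingertips during the lift: tool z goes from −3 to +6. So the grip has to start deeper, with the ball well behind the pad centre. I'll drop it, descend to about z = 110 and regrip.

```bash
python3 -m inch '[{"slide":[0,0,0],"roll":0},{"slide":[0,0,0],"roll":0},{"slide":[0,0,0],"roll":0},{"slide":[-0.0096,0.0003,0.025],"roll":0},{"slide":[-0.0096,0.0003,0.05],"roll":0},{"slide":[-0.0096,0.0003,0.05],"roll":0},{"slide":[-0.0096,0.0003,0.05],"roll":0}]' 50; python3 -c "
from k import *
knob([444,-81,126])"
```

```text
time: 8.82
eef_pos: [442.4, -80.5, 110.5]
eef_rot: [[0.993, 0.118, 0.007], [0.118, -0.993, 0.005], [0.008, -0.004, -1.0]]
wrist_force: [-0.1, 0.8, -0.0]
opening: 42.8
t 8.8167 tcp [442.4 -80.5 110.5] knob [444.4 -81.  125.7] n 2058 in tool [  2.    0.6 -15.2] open 42.8 F [-0.1  0.8 -0. ]
```

```bash
python3 -m inch '[{"slide":[0,0,0],"roll":0},{"slide":[0,0,0],"roll":0},{"slide":[0,0,0],"roll":0},{"slide":[0,0,0],"roll":0},{"slide":[0,0,0],"roll":0}]' 0;  python3 -c "
from k import *
knob([444,-81,126])"; python3 -m inch '[{"slide":[0.0003,0,-0.0065],"roll":0},{"slide":[0.0013,0,-0.0129],"roll":0},{"slide":[0.0029,0,-0.0192],"roll":0},{"slide":[0.0029,0,-0.0192],"roll":0}]' 0;  python3 -c "
from k import *
knob([447,-80.5,145])"
```

```text
time: 9.28
eef_pos: [445.3, -80.7, 113.2]
eef_rot: [[0.993, 0.119, 0.013], [0.119, -0.993, 0.005], [0.014, -0.003, -1.0]]
wrist_force: [0.0, 3.3, 7.1]
opening: 17.0
t 9.2833 tcp [445.3 -80.7 113.2] knob [444.4 -81.1 125.6] n 1972 in tool [ -0.7   0.2 -12.4] open 17.0 F [0.  3.3 7.1]
time: 9.67
eef_pos: [447.2, -80.4, 133.2]
eef_rot: [[0.993, 0.119, 0.012], [0.119, -0.993, 0.004], [0.012, -0.003, -1.0]]
wrist_force: [-1.7, 1.0, -1.6]
opening: 16.7
t 9.6667 tcp [447.2 -80.4 133.2] knob [446.8 -80.7 143.3] n 1997 in tool [ -0.3   0.3 -10.1] open 16.7 F [-1.7  1.  -1.6]
```

```bash
python3 -m inch '[{"slide":[0.0018,0,-0.006],"roll":0},{"slide":[0.0038,0,-0.012],"roll":0},{"slide":[0.0038,0,-0.012],"roll":0}]' 0;  python3 -c "
from k import *
knob([451,-80,154])"; python3 -m inch '[{"slide":[0.0026,0,-0.0055],"roll":0},{"slide":[0.0055,0,-0.011],"roll":0},{"slide":[0.0055,0,-0.011],"roll":0}]' 0;  python3 -c "
from k import *
knob([456,-79,163])"
```

```text
time: 9.97
eef_pos: [450.6, -80.0, 145.6]
eef_rot: [[0.993, 0.119, 0.011], [0.119, -0.993, 0.004], [0.011, -0.003, -1.0]]
wrist_force: [-2.4, 0.8, -2.3]
opening: 17.2
t 9.9667 tcp [450.6 -80.  145.6] knob [450.5 -80.2 153.1] n 1979 in tool [-0.1  0.2 -7.5] open 17.2 F [-2.4  0.8 -2.3]
time: 10.27
eef_pos: [456.4, -79.3, 157.4]
eef_rot: [[0.993, 0.119, 0.011], [0.119, -0.993, 0.005], [0.012, -0.003, -1.0]]
wrist_force: [-2.1, 2.2, -1.0]
opening: 16.2
t 10.2667 tcp [456.4 -79.3 157.4] knob [455.3 -79.6 161.9] n 1879 in tool [-1.   0.2 -4.5] open 16.2 F [-2.1  2.2 -1. ]
```

```bash
python3 -m inch '[{"slide":[0.0022,0,-0.0043],"roll":0},{"slide":[0.0044,0,-0.0085],"roll":0},{"slide":[0.0044,0,-0.0085],"roll":0}]' 0;  python3 -c "
from k import *
knob([460,-79,168])"
```

```text
time: 10.57
eef_pos: [461.7, -78.7, 166.5]
eef_rot: [[0.993, 0.119, 0.013], [0.119, -0.993, 0.005], [0.014, -0.003, -1.0]]
wrist_force: [1.3, 3.7, -4.4]
opening: 16.5
t 10.5667 tcp [461.7 -78.7 166.5] knob [460.4 -79.  168.6] n 1800 in tool [-1.3  0.1 -2.1] open 16.5 F [ 1.3  3.7 -4.4]
```

a is about 0.72, which clears the rail. I'll slide along +y (tool −y).

```bash
python3 -m inch '[{"slide":[0,-0.003,-0.001],"roll":0},{"slide":[0,-0.007,-0.001],"roll":0},{"slide":[0,-0.012,-0.001],"roll":0},{"slide":[0,-0.018,-0.001],"roll":0},{"slide":[0,-0.024,-0.001],"roll":0},{"slide":[0,-0.024,-0.001],"roll":0}]' 0;  python3 -c "
from k import *
knob([458,-55,169])"
```

```text
time: 11.12
eef_pos: [459.1, -54.1, 167.2]
eef_rot: [[0.993, 0.12, 0.015], [0.12, -0.993, 0.004], [0.015, -0.003, -1.0]]
wrist_force: [5.0, 0.9, -9.5]
opening: 16.4
t 11.1167 tcp [459.1 -54.1 167.2] knob [457.8 -54.5 169.1] n 1784 in tool [-1.3  0.2 -1.9] open 16.4 F [ 5.   0.9 -9.5]
```

```bash
python3 -m inch '[{"slide":[0,-0.004,0],"roll":0},{"slide":[0,-0.009,0],"roll":0},{"slide":[0,-0.015,0],"roll":0},{"slide":[0,-0.021,0],"roll":0},{"slide":[0,-0.025,0],"roll":0},{"slide":[0,-0.025,0],"roll":0}]' 0;  python3 -c "
from k import *
knob([455,-30,169])"
```

```text
time: 11.67
eef_pos: [455.9, -28.1, 167.2]
eef_rot: [[0.992, 0.122, 0.015], [0.121, -0.993, 0.006], [0.015, -0.004, -1.0]]
wrist_force: [4.2, 1.3, -8.4]
opening: 16.6
t 11.6667 tcp [455.9 -28.1 167.2] knob [454.6 -28.4 169.1] n 1787 in tool [-1.3  0.2 -1.9] open 16.6 F [ 4.2  1.3 -8.4]
```

The bolt is now at about 51 mm. I'll creep toward the stop in small steps, watching the y force.

```bash
for i in 1 2; do python3 -m inch '[{"slide":[0,-0.001,0],"roll":0},{"slide":[0,-0.002,0],"roll":0},{"slide":[0,-0.002,0],"roll":0}]' 0; done
```

```text
time: 11.97
eef_pos: [455.7, -26.2, 167.1]
eef_rot: [[0.992, 0.121, 0.015], [0.121, -0.993, 0.007], [0.015, -0.005, -1.0]]
wrist_force: [4.3, 0.2, -8.8]
opening: 16.6
time: 12.22
eef_pos: [455.5, -24.2, 167.2]
eef_rot: [[0.993, 0.121, 0.015], [0.121, -0.993, 0.006], [0.015, -0.005, -1.0]]
wrist_force: [4.1, -1.1, -8.1]
opening: 16.6
```

```bash
python3 -m inch '[{"slide":[0,-0.001,0],"roll":0},{"slide":[0,-0.001,0],"roll":0},{"slide":[0,-0.001,0],"roll":0}]' 0; python3 -c "
from k import *
knob([454,-24,169])"
```

```text
time: 12.47
eef_pos: [455.4, -23.2, 167.2]
eef_rot: [[0.993, 0.121, 0.015], [0.121, -0.993, 0.006], [0.015, -0.005, -1.0]]
wrist_force: [4.6, -1.6, -8.4]
opening: 16.4
t 12.4667 tcp [455.4 -23.2 167.2] knob [454.1 -23.7 169.1] n 1793 in tool [-1.3  0.3 -1.9] open 16.4 F [ 4.6 -1.6 -8.4]
```

```bash
for i in 1 2; do python3 -m inch '[{"slide":[0,-0.001,0],"roll":0},{"slide":[0,-0.001,0],"roll":0},{"slide":[0,-0.001,0],"roll":0}]' 0 | egrep 'pos|force'; done
```

```text
eef_pos: [455.3, -22.1, 167.2]
wrist_force: [3.9, -0.6, -8.1]
eef_pos: [455.1, -21.1, 167.2]
wrist_force: [3.7, -0.3, -7.3]
```

```bash
for i in 1 2; do python3 -m inch '[{"slide":[0,-0.001,0],"roll":0},{"slide":[0,-0.001,0],"roll":0},{"slide":[0,-0.001,0],"roll":0}]' 0 | egrep 'pos|force'; done;  python3 -c "
from k import *
knob([454,-19,169])"
```

```text
eef_pos: [455.0, -19.9, 167.2]
wrist_force: [3.6, -0.9, -8.7]
eef_pos: [454.8, -18.9, 167.2]
wrist_force: [4.0, 0.2, -8.2]
t 13.5167 tcp [454.8 -18.9 167.2] knob [453.6 -19.3 169.1] n 1791 in tool [-1.3  0.2 -1.9] open 16.6 F [ 4.   0.2 -8.2]
```

```bash
for i in 1 2; do python3 -m inch '[{"slide":[0,-0.001,0],"roll":0},{"slide":[0,-0.001,0],"roll":0},{"slide":[0,-0.001,0],"roll":0}]' 0 | egrep 'pos|force'; done;  python3 -c "
from k import *
knob([454,-18,169])"
```

```text
eef_pos: [454.8, -17.9, 167.2]
wrist_force: [5.0, -1.2, -7.7]
eef_pos: [454.7, -17.3, 167.3]
wrist_force: [4.2, -3.0, -7.6]
t 14.0667 tcp [454.7 -17.3 167.3] knob [453.5 -17.8 169.2] n 1794 in tool [-1.3  0.4 -1.9] open 16.4 F [ 4.2 -3.  -7.6]
```

```bash
for i in 1 2; do python3 -m inch '[{"slide":[0,-0.0015,0],"roll":0},{"slide":[0,-0.0015,0],"roll":0},{"slide":[0,-0.0015,0],"roll":0}]' 0 | egrep 'pos|force'; done;  python3 -c "
from k import *
knob([454,-17,169])"
```

```text
eef_pos: [454.7, -16.5, 167.3]
wrist_force: [4.6, -3.4, -8.6]
eef_pos: [454.7, -16.0, 167.4]
wrist_force: [4.2, -4.6, -8.6]
t 14.6167 tcp [454.7 -16.  167.4] knob [453.4 -16.6 169.3] n 1802 in tool [-1.3  0.5 -2. ] open 16.7 F [ 4.2 -4.6 -8.6]
```

Contact is clear: Fy grows about 2 N/mm, with first touch at TCP y ≈ −17.8 (knob y ≈ −18.1). The notch middle is then at knob y ≈ −18.6, so I back off to there.

```bash
python3 -m inch '[{"slide":[0,0.001,0],"roll":0},{"slide":[0,0.0015,0],"roll":0},{"slide":[0,0.0015,0],"roll":0}]' 0 | egrep 'pos|force';  python3 -c "
from k import *
knob([454,-18,169]);knob([454,-18,169])"
```

```text
eef_pos: [454.7, -17.3, 167.3]
wrist_force: [3.9, 0.1, -8.5]
t 14.9167 tcp [454.7 -17.3 167.3] knob [453.5 -17.7 169.2] n 1796 in tool [-1.3  0.2 -1.9] open 16.5 F [ 3.9  0.1 -8.5]
t 14.9667 tcp [454.7 -17.3 167.3] knob [453.5 -17.7 169.2] n 1791 in tool [-1.3  0.3 -1.9] open 16.2 F [ 3.6  0.5 -8.2]
```

```bash
python3 -m inch '[{"slide":[0,0.001,0],"roll":0},{"slide":[0,0.001,0],"roll":0},{"slide":[0,0.001,0],"roll":0}]' 0 | egrep 'pos|force';  python3 -c "
from k import *
knob([454,-18,169]);knob([454,-18,169])"
```

```text
eef_pos: [454.8, -17.9, 167.2]
wrist_force: [4.4, 0.8, -8.8]
t 15.2667 tcp [454.8 -17.9 167.2] knob [453.5 -18.3 169.2] n 1787 in tool [-1.3  0.2 -1.9] open 16.7 F [ 4.4  0.8 -8.8]
t 15.3167 tcp [454.8 -18.  167.2] knob [453.5 -18.3 169.1] n 1790 in tool [-1.3  0.2 -1.9] open 16.3 F [ 4.2  0.6 -9. ]
```

```bash
python3 -m inch '[{"slide":[0,0.0005,0],"roll":0},{"slide":[0,0.0005,0],"roll":0},{"slide":[-0.0025,0.0005,0.003],"roll":0},{"slide":[-0.0045,0.0005,0.006],"roll":0},{"slide":[-0.0045,0.0005,0.006],"roll":0}]' 0 | egrep 'pos|force|open';  python3 -c "
from k import *
knob([449,-19,162])"
```

```text
eef_pos: [450.1, -19.0, 161.2]
wrist_force: [1.7, 1.2, -2.0]
opening: 16.5
t 15.7833 tcp [450.1 -19.  161.2] knob [448.9 -19.3 163.2] n 1791 in tool [-1.2  0.2 -2. ] open 16.5 F [ 1.7  1.2 -2. ]
```

```bash
python3 -m inch '[{"slide":[-0.002,0,0.003],"roll":0},{"slide":[-0.0035,0,0.006],"roll":0},{"slide":[-0.005,0,0.009],"roll":0},{"slide":[-0.005,0,0.009],"roll":0}]' 0 | egrep 'pos|force|open';  python3 -c "
from k import *
knob([444,-19,154])"
```

```text
eef_pos: [444.9, -19.8, 152.2]
wrist_force: [-1.8, 0.6, 3.6]
opening: 16.6
t 16.1667 tcp [444.9 -19.8 152.2] knob [444.3 -20.1 155.5] n 1833 in tool [-0.6  0.3 -3.3] open 16.6 F [-1.8  0.6  3.6]
```

```bash
python3 -m inch '[{"slide":[-0.001,-0.0003,0.002],"roll":0},{"slide":[-0.002,-0.0003,0.004],"roll":0},{"slide":[-0.0026,-0.0003,0.0055],"roll":0},{"slide":[-0.0026,-0.0003,0.0055],"roll":0}]' 0 | egrep 'pos|force|open';  python3 -c "
from k import *
knob([442,-20,150])"
```

```text
eef_pos: [439.1, -20.1, 145.5]
wrist_force: [-5.9, -2.2, 4.5]
opening: 16.2
t 16.55 tcp [439.1 -20.1 145.5] knob [442.6 -20.  151.8] n 2023 in tool [ 3.5  0.3 -6.3] open 16.2 F [-5.9 -2.2  4.5]
```

The knob is at about 0.41 rad, possibly already inside the notch. I'll let go and let the handle's own weight decide.

```bash
python3 -m inch '[{"slide":[0,0,0],"roll":0},{"slide":[0,0,0],"roll":0},{"slide":[0,0,0],"roll":0},{"slide":[0,0,0],"roll":0}]' 50 | egrep 'pos|force|open';  python3 - <<'E'
from k import *
for g in([442,-20,150],[437,-20,126]):
    try:knob(g)
    except Exception as e:print(e)
p,d=snapshot('wrist');cv2.imwrite('pics/w5.png',p[:,:,::-1])
E
```

```text
eef_pos: [439.4, -20.1, 145.5]
wrist_force: [-0.2, 0.1, 0.1]
opening: 42.8
t 16.9333 tcp [439.4 -20.1 145.5] knob [440.9 -20.5 143.4] n 507 in tool [1.4 0.6 2. ] open 42.8 F [-0.2  0.1  0.1]
t 16.9833 tcp [439.5 -20.1 145.5] knob [436.9 -20.8 125.7] n 1279 in tool [-2.8  0.4 19.8] open 42.9 F [ 0.  -0.2  0.3]
```

View pics/w5.png

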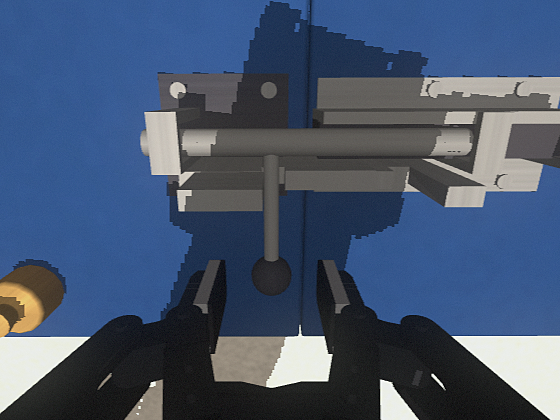

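The handle dropped fully: the knob is at z = 125.7, the same as at the start, and the stem sits in the catch at column 271. I'll retreat upward and do a final check.

```bash
python3 -m inch '[{"slide":[0,0,-0.02],"roll":0},{"slide":[0,0,-0.05],"roll":0},{"slide":[0,0,-0.08],"roll":0},{"slide":[0,0,-0.08],"roll":0},{"slide":[0,0,-0.08],"roll":0}]' 50;  python3 - <<'E'
from k import *
x=knob([437,-20.8,125.7])
p,d=snapshot('side');a=cv2.resize(p[120:340,220:370],(409,600),interpolation=2)
b=cv2.resize(cv2.imread('pics/side1.png')[120:340,220:370],(409,600),interpolation=2)[:,:,::-1]
cv2.imwrite('pics/s6.png',np.hstack([b[:,:395],a[:,:395]])[:,:,::-1])
E
```

```text
time: 17.5
eef_pos: [440.7, -20.5, 227.8]
eef_rot: [[0.993, 0.12, 0.013], [0.12, -0.993, -0.0], [0.013, 0.002, -1.0]]
wrist_force: [-0.0, 0.3, -0.9]
opening: 42.6
t 17.5 tcp [440.7 -20.5 227.8] knob [436.9 -21.  125.7] n 594 in tool [-5.20e+00 -1.00e-01  1.02e+02] open 42.6 F [-0.   0.3 -0.9]
```

View pics/s6.png

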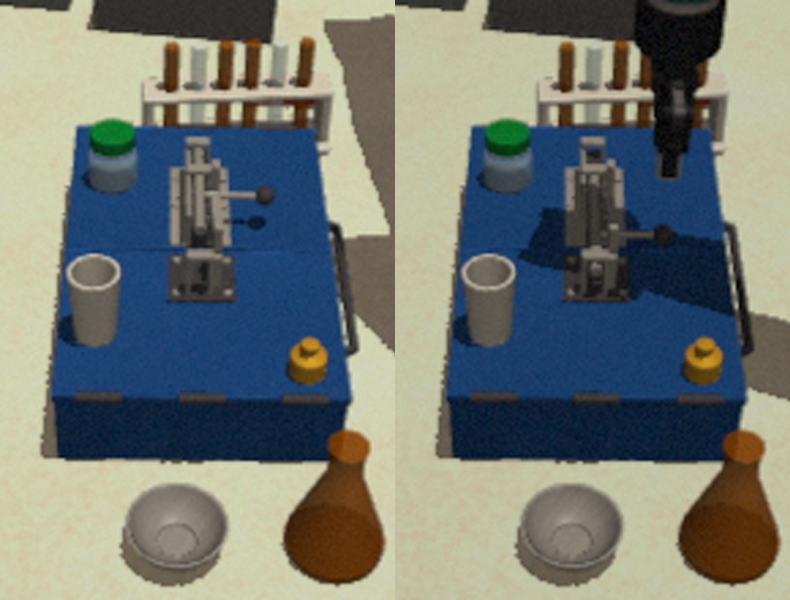

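In the before/after pair, the knob moved from (264,195) to the catch (right panel, about (662,236)), and all the bystanders in view are unmoved. I'm handing the job in.

```bash
python3 -c "
from workcell import r
print(r.finish_job())"
```

```text
the job is handed in; nothing more can be done
None
```

The chest is bolted and the job is handed in; it reports no verdict. I lifted the handle to about 0.72 rad and slid the bolt until it met the springy stop. I then backed off about 0.5 mm from first touch, lowered the handle partway and let it drop into the catch's notch.

- **End position:** the knob came to rest at z = 125.7 mm, its starting height, so the handle lies fully down. The bolt is slid across by about 60.7 mm.
- **Stop and forces:** first touch was felt at about 61 mm. The wrist force along the bolt stayed at or below about 5 N during the creep onto the stop. I couldn't measure the stem's own force on the catch or stop.
- **Bystanders and gripper:** the before and after side pictures show the jar, tub, weight, bowl, flask and rack unmoved. The screwdriver was out of frame, but nothing went near it. The gripper is open and about 100 mm above the knob. The run took about 17.5 s.
- **What went wrong:** the knob slipped out of the grip twice while lifting, and I dropped it a third time to regrip. Each time the handle fell back into its first notch. The knob was creeping toward the fingertips, and gripping it deeper fixed that. At the second slip the wrist briefly read about 26 N.
- **Disagreement:** the earlier camera estimate of first touch was 58–59 mm, against about 61 mm by feel; I went by feel.

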